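# Index the tube carrier under the stopper press, seal the last tube and run the carrier out

### The arm

A 6-joint arm with a two-finger parallel gripper is mounted at the origin on a cart in front of the work surface, level with it; the furniture and walls round the work are solid. World frame = base frame: x ahead of the robot, y to its left, z up, the work surface at z = 0. Lengths are in m, angles in rad, forces in N, time in s.
With the tool pointing down it reaches from about 0.325 to 0.9 m from the base axis. Payload 6.1 kg.
Tool frame: the origin (TCP) lies where the fingers leave the gripper's body, on its centre line; the fingertips stand 73 mm ahead of it and the grasp point (between the pads) lies 54 mm ahead of it; z points along the fingers, y is the line along which they close (so a half turn about z gives the same grasp; the last joint's range is limited). The gripper opens to 85 mm and grips with 20 to 120 N. Pads are 22 mm wide; open, the fingers measure 114 mm over their backs; the gripper's body (76 mm by 85 mm) begins 54 mm behind the grasp point. The pads swing forward as they close: fully open they stand 13 mm farther back than shut.
Start: joints at [1.199, 0.22, 1.526, -0, 1.395, -0.126], TCP at [0.152, 0.606, 0.304] pointing down, gripper open.
Joint ranges: [-2.98, 2.98], [-0.91, 2.08], [0.09, 2.57], [-1.24, 4.39], [0.2, 2.65], [-2.68, 2.68]. Speed limits (rad/s): [2.57, 2.57, 3.01, 3.14, 3.14, 3.14].

### API

Orientations are given as a unit quaternion [w, x, y, z].
In Python, from bench import arm, imaging, workorder, move_gripper gives the robot as it stands (arm), with the cameras (imaging), the job (workorder) and the gripper as plain functions. Calls block until the motion is done:
- arm.reach(position, orientation): joint-space move of the TCP to a pose.
- arm.move_straight(position, orientation=None, feed=0.15): straight line of the TCP; orientation=None keeps the orientation; feed is the mean speed in m/s.
- arm.goto_joints(angles): joint-space move.
- move_gripper(opening, f_grip=None): opening from 0.0 (shut) to 1.0 (fully open); f_grip is the grip in N (None keeps the last); returns when the fingers have stopped.
- arm.hold(seconds).
- arm.solve_ik(position, orientation): joint angles nearest the present ones, or None.
- imaging.read_camera(name): name is "side" or "top"; returns a dict with "image" (420x560x3 uint8, red, green, blue), "range_z" (420x560 float32, m along the optical axis (not along the pixel's ray), 0 where there is no reading), "fx", "fy", "cx", "cy" (pixels), "pose" (4x4, takes a point from camera to world coordinates). Camera axes: x right, y down, z forward; pixel columns grow to the right and rows downward; lengths in m; the calibration is good to about 2 mm. A picture is of the moment at which its call begins.
A pose or a line that the arm cannot do raises arm.MotionError and nothing moves.
- workorder.job_done(): hands the job in; it is judged then, once.
Readings, each from a call of its own:
- arm.current_time(): time.
- arm.current_joints(): joint angles.
- arm.current_qd(): joint speeds.
- arm.current_joint_efforts(): joint torques, N m.
- arm.current_position(): TCP position.
- arm.current_ee_rot(): TCP orientation.
- arm.current_wrist_force(): force on the tool from outside, world axes, zero at the start.
- arm.current_wrist_torque(): the same for the moment, N m.
- arm.current_grip_width(): opening from 0.0 (shut) to 1.0 (fully open).
- arm.current_gripper_force(): force on a finger pad.
Only numpy, scipy, OpenCV 4.12 (cv2) and the standard library are available. Lean on these libraries where they do the work, as an engineer would, in place of code of your own. Each camera call takes 0.05 s, during which the arm holds its last target. There are 200 camera calls.

### The job

One of the three sample tubes in the sliding carrier still has its stopper standing up. Push the carrier along its rail until that tube clicks in under the press, without letting it run on past, and press the ram down until the stopper is fully home. Then push the carrier on to its last click position, clear of the press, so the tubes can be unloaded, and leave the things lying around alone.

Things in the scene. Friction and masses are not known exactly. Their poses are not given: they have to be found in the camera images.
- press: Bench stopper press, fixed: white base plate (x -46 to 79, y -143 to 243 mm, top 11 mm), steel rail along y, grey C-frame 44 mm wide (column x 44 to 74, head over the rail, top 190 mm). Origin: worktop below the ram axis. y runs along the rail toward the carrier's push plate; x from the rail to the column, away from the robot. The carrier is pushed along -y.
- carrier (a joint): Carrier position on the rail, m, grows along the press's -y; stops -0.004 and 0.109. Click positions 0, 0.030, 0.060 put tube 1, 2, 3 under the ram; 0.105 is the last, clear of the press. Starts anywhere in 0 to 0.030. Tubes 1, 2 are sealed; the stopper of 3 (nearest the push plate) stands up. Sliding takes 1 N, leaving a notch about 5 N; within 5 mm of a notch it is drawn in, else it stays put.
- push_face (a point): Middle of the rear (+y) face of the upright steel push plate at the carrier's tail, 72 mm above the worktop; push here. Plate 40 mm wide across the rail, 40 to 90 mm above the worktop, 9 mm thick with its front pad. The face is 154 mm behind the axis of tube 3: at y = +154 mm in the press's frame tube 3 is under the ram, at +109 mm the carrier is in its last position.
- stopper_top (a point): Centre of the top of the grey push-in stopper (17 mm across, head 8 mm high) of tube 3, on the tube's axis: 6.5 to 8 mm higher than its sealed neighbours at the start, level with them (123 mm above the worktop) when home. The tubes are 15 mm across, 30 mm apart, in a white block.
- stopper (a joint): How far that stopper has been pressed in, m: starts between 0 and 0.0015, fully home at its stop at 0.008; it moves against about 6 N of friction and stays where it is left.
- ram_foot (a point): Centre of the underside of the ram's black foot (18 mm across), on the ram axis, 137 mm above the worktop with the ram up.
- knob_top (a point): Centre of the top of the black mushroom knob (42 mm across) on the ram, 232 mm above the worktop with the ram up. Push it straight down to work the ram.
- ram (a joint): Travel of the ram downward, m: 0 up, stop at 0.016. It meets the raised stopper at about 0.006 and the stopper is home at 0.014. A spring returns it (3.5 N at the top, about 6 N at the bottom); pressing the stopper home takes about 11 N in all.
- label_roll: Bystander: roll of white labels, 69 mm across, 30 mm high, lying loose.
- tape_roll: Bystander: roll of tape, 94 mm across, 25 mm high, lying loose.
- gauze_pack: Bystander: flat sterile gauze pack, 55 x 70 x 10 mm, lying loose.
- marker: Bystander: marker pen, 135 mm long, 17 mm thick, lying loose.
- detent (a point): Detent: sprung steel roller, 10 mm across, in a small steel bracket on the robot's side of the rail (60 mm toward the push plate from the ram, bracket top 47 mm); it clicks into V notches, 14 mm wide and 4 mm deep, in the edge of the carrier's plate. Point: where the roller meets the plate edge.

How it is judged:
On the way, in this order (a step that is already met when the one before it is completed fails the run):
1. the carrier rests with the tube whose stopper stands up centred under the ram, the ram up and the stopper not yet pressed (horizontal distance between stopper_top and ram_foot below 0.002 m and value of joint ram below 0.002 m and value of joint stopper below 0.004 m and velocity of joint carrier between -0.005 and 0.005 m/s), for 0.2 s.
2. the ram presses the stopper fully home there (horizontal distance between stopper_top and ram_foot below 0.002 m and value of joint ram above 0.0125 m and value of joint stopper above 0.007 m), for 0.1 s.
At the end, for the whole second after the job is handed in: The stopper is pressed home (at least 7 of its 8 mm), the ram has sprung back up (within 1.5 mm), and the carrier rests in its last click position, clear of the press (within 2 mm) (value of joint stopper above 0.007 m and value of joint ram below 0.0015 m and value of joint carrier between 0.103 and 0.107 m and velocity of joint carrier between -0.005 and 0.005 m/s); the robot touches nothing.
It fails at once if the carrier runs on more than 12 mm past the press position while the stopper still stands up (value of joint carrier above 0.072 m and value of joint stopper below 0.006 m).
It fails at once if a bystander (label roll, tape roll, gauze pack, marker) is moved more than 20 mm (distance of any of label_roll, tape_roll, gauze_pack, marker from where it was at the start of the episode above 0.02 m).
It also fails if it takes over 56 s, if anything falls off the work surface, if the arm or the gripper's body presses on something with over 40 N, if the wrist force passes 120 N, or if a joint passes its speed limit or range.

## Working session

There is one attempt and no reset: what is moved stays moved. The work goes in short steps, each a Python script; the robot and the scene stay as the last script left them, time stands still between calls to the robot, and variables do not carry over. Pictures are saved under pics/ and viewed, at most 10 in all, crops included, and the job is handed in when it is done.

```bash
mkdir -p pics; cat > h.py <<'E'
import numpy as np, cv2, pickle
from bench import arm, imaging, workorder, move_gripper
def snap(n,tag):
    c=imaging.read_camera(n); cv2.imwrite(f'pics/{tag}.png',c['image'][:,:,::-1]); pickle.dump(c,open(f'{tag}.pkl','wb')); return c
def cloud(c):
    z=c['range_z']; v,u=np.mgrid[:z.shape[0],:z.shape[1]]
    P=np.stack([(u-c['cx'])/c['fx']*z,(v-c['cy'])/c['fy']*z,z],-1)
    W=P@c['pose'][:3,:3].T+c['pose'][:3,3]; W[z==0]=np.nan; return W
E
python3 - <<'E'
from h import *
for n in('top','side'):
    c=snap(n,n+'0'); print(n,c['fx'],c['pose'].round(3).tolist())
print(arm.current_time(),arm.current_ee_rot())
E
```

```text
top 429.15614437103306 [[0.309, -0.802, 0.512, -0.233], [-0.951, -0.258, 0.169, -0.316], [-0.003, -0.539, -0.842, 1.399], [0.0, 0.0, 0.0, 1.0]]
side 534.9079292295454 [[0.999, 0.045, -0.02, 0.548], [0.046, -0.688, 0.724, -1.086], [0.019, -0.724, -0.689, 1.131], [0.0, 0.0, 0.0, 1.0]]
0.1 [-2.14658727e-04  1.22597278e-01  9.92456103e-01 -8.63059643e-04]
```

View pics/top0.png

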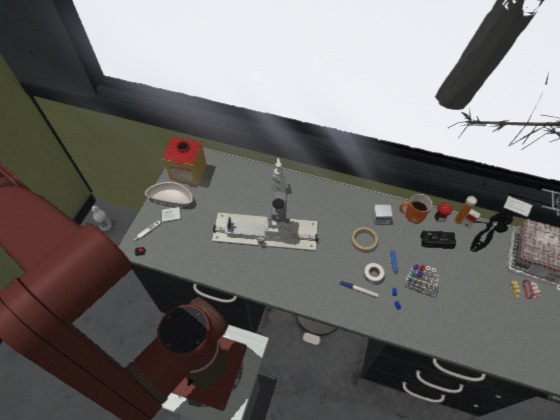

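View pics/side0.png

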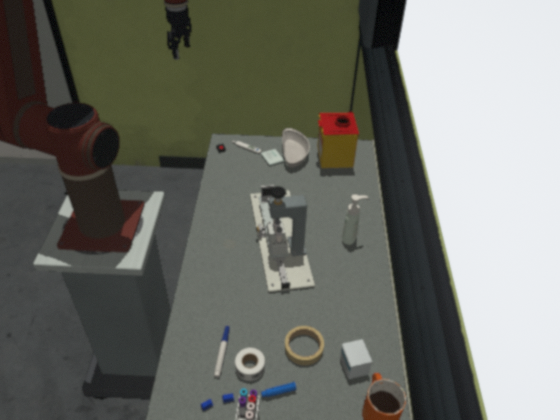

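The top view shows the press base plate at about (215–318, 213–248), with the knob near (279,203) and the push plate end on the left. The bystanders lie to the right of the press: tape (365,239), label roll (374,272) and marker (360,289). I'll enlarge both crops.

```bash
python3 - <<'E'
from h import *
a=pickle.load(open('top0.pkl','rb'));b=pickle.load(open('side0.pkl','rb'))
A=cv2.resize(a['image'][185:260,200:333],None,fx=6,fy=6,interpolation=cv2.INTER_CUBIC)
B=cv2.resize(b['image'][170:300,235:325],None,fx=4.6,fy=4.6,interpolation=cv2.INTER_CUBIC)
cv2.imwrite('pics/topc.png',A[:,:,::-1]);cv2.imwrite('pics/sidec.png',B[:,:,::-1])
for n,c,(r0,r1,c0,c1) in(('top',a,(185,260,200,333)),('side',b,(170,300,235,325))):
    W=cloud(c); S=np.zeros(W.shape[:2],bool); S[r0:r1,c0:c1]=1
    g=c['image'].min(-1)
    m=S&(abs(W[...,2]-.011)<.004)&(g>120)
    X,Y=W[...,0],W[...,1]
    pts=W[m]; 
    r=cv2.minAreaRect((pts[:,:2]*1000).astype(np.float32)); print(n,'base',m.sum(),r,np.median(pts[:,2]))
    k=S&(W[...,2]>.215)&(W[...,2]<.245); q=W[k]; print('knob',k.sum(),q.mean(0),q.min(0),q.max(0),[np.argwhere(k).mean(0)])
E
```

```text
top base 1029 ((522.5023193359375, -19.933792114257812), (127.0620346069336, 384.8639831542969), 12.412321090698242) 0.010854941126930084
knob 106 [ 0.51375449 -0.07276091  0.22935816] [ 0.49572714 -0.09153248  0.21983348] [ 0.53242171 -0.05182692  0.23538181] [array([203.12264151, 277.50943396])]
side base 1333 ((523.3671875, -21.484649658203125), (125.53878021240234, 384.9476623535156), 12.235918045043945) 0.010418847462677183
knob 158 [ 0.51789525 -0.07845464  0.22859727] [ 0.49748751 -0.09406341  0.2169918 ] [ 0.53611564 -0.05248499  0.23453649] [array([192.30379747, 277.87974684])]
```

View pics/topc.png

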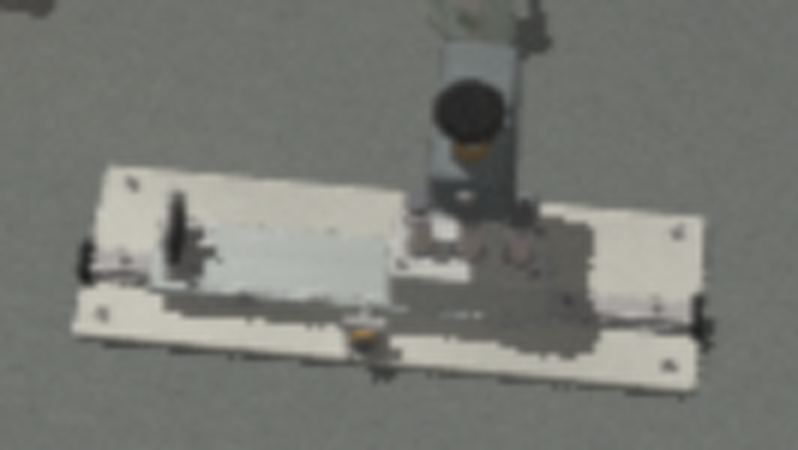

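View pics/sidec.png

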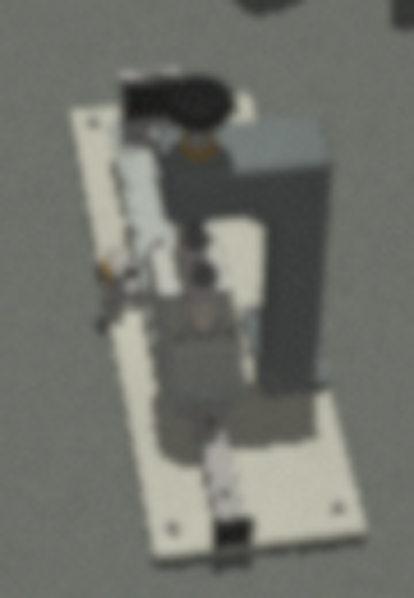

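The crops match the description: knob at about (470,110) in the top crop, push plate at (175,230), detent at (362,335). The base plate and the knob give agreeing press origins. Next I'll locate the push plate and tube tops in the press frame.

```bash
cat >> h.py <<'E'
th=np.radians(12.3); ex=np.array([np.cos(th),np.sin(th),0]); ey=np.array([-np.sin(th),np.cos(th),0])
O=np.array([.517,-.0742,0])
def P(x,y,z): return O+ex*x+ey*y+np.array([0,0,z])
def topress(W): D=W-O; return np.stack([D@ex,D@ey,W[...,2]],-1)
E
python3 - <<'E'
from h import *
from scipy.spatial.transform import Rotation as R
for n in('top','side'):
    c=pickle.load(open(n+'0.pkl','rb')); T=topress(cloud(c))
    m=(abs(T[...,0])<.03)&(T[...,1]>.13)&(T[...,1]<.235)&(T[...,2]>.055)&(T[...,2]<.1); q=T[m]*1000
    print(n,'plate',m.sum(),np.percentile(q,[2,50,98],axis=0).round(1).tolist())
    m=(abs(T[...,0])<.03)&(T[...,1]>.025)&(T[...,1]<.14)&(T[...,2]>.1)&(T[...,2]<.15); q=T[m]*1000
    print('tubes',m.sum(),q[:60].round(0).tolist() if 0<m.sum() else '')
for s in(1,-1):
    Y=s*ex; Z=np.array([0,0,-1.]); M=np.stack([np.cross(Y,Z),Y,Z],1); q=R.from_matrix(M).as_quat()[[3,0,1,2]]
    print(s,q.tolist(),[arm.solve_ik(P(*p),q) for p in((0,.26,.2),(0,.12,.135),(0,0,.29))])
E
```

```text
top plate 48 [[-18.1, 165.7, 56.9], [-2.2, 179.9, 81.3], [16.9, 185.9, 91.2]]
tubes 32 [[8.0, 37.0, 127.0], [7.0, 33.0, 130.0], [7.0, 30.0, 130.0], [4.0, 40.0, 127.0], [4.0, 36.0, 128.0], [-0.0, 32.0, 134.0], [6.0, 30.0, 125.0], [0.0, 39.0, 126.0], [-3.0, 35.0, 132.0], [1.0, 32.0, 127.0], [-1.0, 29.0, 130.0], [-5.0, 39.0, 128.0], [-3.0, 36.0, 126.0], [-4.0, 32.0, 128.0], [-4.0, 28.0, 128.0], [1.0, 40.0, 112.0], [-7.0, 35.0, 125.0], [-6.0, 32.0, 125.0], [-5.0, 28.0, 123.0], [1.0, 26.0, 114.0], [-5.0, 36.0, 115.0], [-5.0, 32.0, 115.0], [-2.0, 29.0, 111.0], [-2.0, 25.0, 112.0], [-4.0, 36.0, 107.0], [-7.0, 32.0, 113.0], [-3.0, 29.0, 107.0], [-1.0, 26.0, 104.0], [-7.0, 36.0, 104.0], [-8.0, 32.0, 107.0], [-5.0, 29.0, 104.0], [-8.0, 29.0, 100.0]]
side plate 114 [[-16.6, 167.0, 56.2], [-1.7, 178.0, 78.0], [18.6, 187.1, 91.3]]
tubes 4 [[-5.0, 30.0, 101.0], [-3.0, 27.0, 103.0], [-6.0, 25.0, 101.0], [-3.0, 25.0, 101.0]]
1 [0.0, 0.6272836733588016, 0.7787908532703041, 0.0] [array([ 2.12154195e-01,  1.20832143e-02,  1.95834528e+00, -4.44089210e-16,
        1.17116416e+00, -2.52130334e-03]), array([-7.26430720e-02,  1.03386516e-01,  2.00214928e+00, -4.44089210e-16,
        1.03605686e+00, -2.87318570e-01]), array([-2.93609740e-01, -1.57674858e-02,  1.80787836e+00, -4.44089210e-16,
        1.34948178e+00, -5.08285238e-01])]
-1 [-0.0, 0.7787908532703041, -0.6272836733588016, 0.0] [None, None, array([-2.93609740e-01, -1.57674858e-02,  1.80787836e+00, -4.44089210e-16,
        1.34948178e+00,  2.63330742e+00])]
```

```bash
cat >> h.py <<'E'
Q=[0.0, 0.6272836733588016, 0.7787908532703041, 0.0]
def py(): return (topress(np.array(arm.current_position()))*1000).round(2)
def f(): return float(np.array(arm.current_wrist_force())@ey)
E
python3 - <<'E'
from h import *
move_gripper(0.0,40)
arm.reach(P(0,.235,.22),Q)
arm.move_straight(P(0,.235,.135),feed=.15)
f0=f(); print(arm.current_time(),py(),f0)
y=.235
while y>.18:
    y-=.0015; arm.move_straight(P(0,y,.135),feed=.03)
    if abs(f()-f0)>1: break
print(arm.current_time(),py(),f()-f0)
snap('top','top1');c=snap('side','side1')
cv2.imwrite('pics/side1c.png',cv2.resize(c['image'][170:300,225:325],None,fx=4.6,fy=4.6)[:,:,::-1])
E
```

```text
3.5833 [  0.54 235.23 135.62] -0.16627008584440228
3.8333 [  0.73 233.37 136.08] 1.6419123282535582
```

View pics/side1c.png

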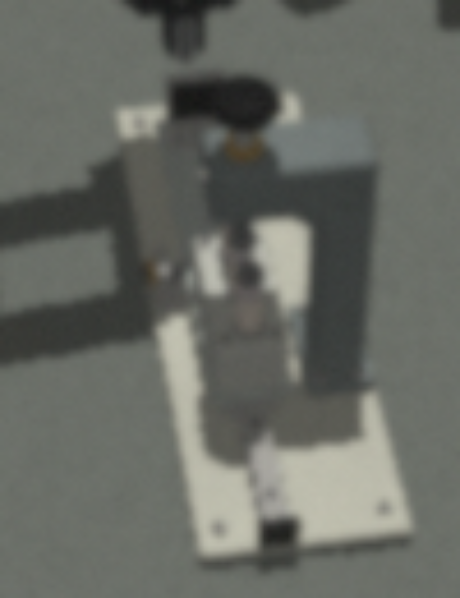

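The side crop shows the gripper tip at about (185,45), still well behind the push plate. The force reading was a motion transient, so I'll settle before each reading.

```bash
python3 - <<'E'
from h import *
arm.hold(.3); f0=f(); print(py(),f0)
arm.move_straight(P(0,.210,.135),feed=.05); arm.hold(.2); print(py(),f()-f0)
y=.210
while y>.185:
    y-=.002; arm.move_straight(P(0,y,.135),feed=.04); arm.hold(.1)
    d=f()-f0; print(py()[1],round(d,2))
    if abs(d)>.7: break
print(arm.current_time())
for n in('top','side'):
    c=snap(n,n+'2'); T=topress(cloud(c))
    m=(abs(T[...,0])<.012)&(T[...,1]>.0)&(T[...,1]<.14)&(T[...,2]>.12)&(T[...,2]<.136); q=T[m]*1000
    print(n,m.sum(),q.mean(0),q.min(0),q.max(0))
E
```

```text
[-1.0000e-02  2.3350e+02  1.3502e+02] 0.38028988115201406
[-2.0000e-02  2.1018e+02  1.3498e+02] -0.3175357051985821
208.02 0.41
205.97 -0.02
203.96 -0.02
201.98 0.04
199.98 -1.47
6.8
top 24 [ -1.82298909  26.78322702 127.8042596 ] [ -9.03863422   0.24407988 120.51396313] [  8.1338854   39.42879481 134.76026003]
side 8 [  1.72305398   4.40987849 122.36800343] [ -4.1546236    2.04242703 120.62530888] [  6.46888553   8.03906916 123.89335347]
```

```bash
python3 - <<'E'
from h import *
arm.hold(.2);f0=-0.0; print(py(),f())
y=.200
while y>.186:
    y-=.001; arm.move_straight(P(0,y,.135),feed=.03); arm.hold(.1)
    d=f(); print(py()[1],round(d,2))
    if d>2.5: break
print(arm.current_time())
for n in('top','side'):
    c=snap(n,n+'3'); T=topress(cloud(c))
    m=(abs(T[...,0])<.03)&(T[...,1]>.02)&(T[...,1]<.06)&(T[...,2]>.1)&(T[...,2]<.136); q=T[m]*1000
    print(n,m.sum(),q.mean(0),q.min(0),q.max(0))
c=pickle.load(open('top3.pkl','rb'));cv2.imwrite('pics/top3c.png',cv2.resize(c['image'][185:260,200:333],None,fx=6,fy=6)[:,:,::-1])
E
```

```text
[  0. 200. 135.] 0.30574081658309393
198.98 0.05
197.98 0.54
196.95 0.4
196.33 3.83
8.5
top 30 [ -2.42951659  31.56027264 120.0601944 ] [-11.1396081   25.2872346  101.39972761] [  9.18540725  39.26494667 131.93103988]
side 5 [ -4.22160674  23.80912153 105.05824124] [ -6.26677141  22.17342212 102.29387347] [ -1.08533341  25.88242941 107.01404575]
```

View pics/top3c.png

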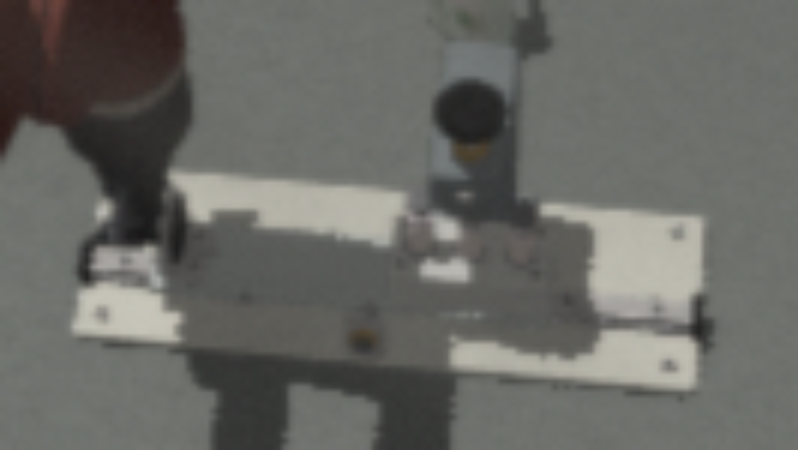

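The top crop shows the finger at about (140,240) touching the push plate at (172,225). 3.8 N without any sliding means the carrier sits in notch 2, so notch 3 should be 30 mm further on, at TCP y ≈ 166.6.

```bash
python3 - <<'E'
from h import *
y=.1955
def step(y,v=.03):
    arm.move_straight(P(0,y,.135),feed=v); arm.hold(.08); print(py()[1],round(f(),2),end=' | ')
while y>.189: step(y); y-=.0015
step(.180);step(.1735)
y=.1725
while y>.1682: step(y); y-=.001
step(.1682)
arm.hold(.2);print(py(),f(),arm.current_time())
snap('side','side4');c=snap('top','top4')
T=topress(cloud(c))
m=(abs(T[...,0])<.03)&(T[...,1]>-.03)&(T[...,1]<.06)&(T[...,2]>.1)&(T[...,2]<.136); q=T[m]*1000
print(m.sum(),q.mean(0),q.min(0),q.max(0))
E
```

```text
195.63 5.41 | 194.09 4.69 | 192.59 4.79 | 190.87 3.78 | 189.12 0.93 | 179.58 0.43 | 173.29 -0.42 | 172.49 -0.24 | 171.51 0.3 | 170.48 -0.51 | 169.49 0.37 | 168.48 0.58 | 168.22 0.33 | [2.0000e-02 1.6818e+02 1.3500e+02] 1.1991625180536654 13.4667
37 [ -4.19653806 -10.20885137 114.18515364] [-10.46353082 -28.21331834 100.60556512] [  4.13851745   7.53556813 133.79685313]
```

```bash
python3 - <<'E'
from h import *
y=.168
while y>.1640:
    y-=.0005; arm.move_straight(P(0,y,.135),feed=.02); 
    v=[]
    for _ in range(4): arm.hold(.03); v.append(f())
    print(py()[1],round(np.mean(v),2),end=' | ')
    if np.mean(v)>1.8: break
print(arm.current_time())
E
```

```text
167.49 0.14 | 166.98 0.04 | 166.67 1.6 | 166.26 4.86 | 15.1
```

Contact came at 166.65, exactly one notch pitch from the last, so tube 3 has clicked in. I'll back off and press the knob.

```bash
python3 - <<'E'
from h import *
arm.move_straight(P(0,.185,.135),feed=.06)
arm.move_straight(P(0,.185,.335),feed=.2)
arm.move_straight(P(0,0,.335),feed=.2)
arm.move_straight(P(0,0,.312),feed=.06)
c=snap('side','side5'); cv2.imwrite('pics/side5c.png',cv2.resize(c['image'][120:300,225:325],None,fx=3.3,fy=3.3)[:,:,::-1])
arm.hold(.2); fz=lambda:arm.current_wrist_force()[2]
z0=fz(); z=.312; print(z0)
while z>.280:
    z-=.001; arm.move_straight(P(0,0,z),feed=.025); arm.hold(.06); d=fz()-z0
    print(round(arm.current_position()[2]*1000,2),round(d,1),end=' | ')
    if d>22: break
arm.hold(.3); print(fz()-z0,py(),arm.current_time())
snap('side','side6')
E
```

```text
-0.7618569502848127
311.0 -0.1 | 309.95 -0.3 | 308.96 1.0 | 307.96 0.5 | 306.95 0.6 | 305.96 0.3 | 304.97 1.3 | 304.44 4.4 | 303.2 4.6 | 302.06 5.6 | 301.08 4.6 | 300.06 5.3 | 299.05 5.9 | 298.05 4.4 | 297.32 6.8 | 296.69 8.8 | 295.87 9.1 | 294.96 10.3 | 294.02 10.4 | 293.04 10.8 | 292.07 10.8 | 291.11 10.7 | 290.26 12.2 | 290.14 16.0 | 290.04 21.2 | 289.93 25.2 | 25.853339589792842 [ 2.2000e-01 -6.0000e-02  2.8993e+02] 26.8917
```

View pics/side5c.png

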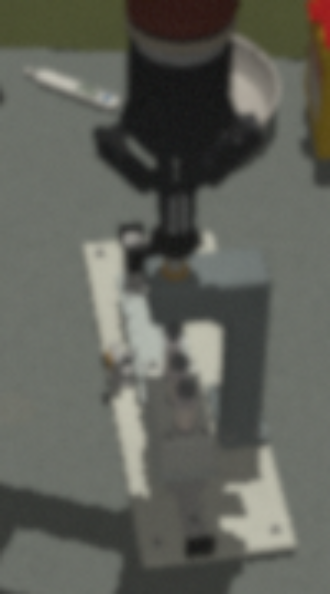

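The picture shows the fingers centred over the knob at about (175,235). The forces show spring, then stopper, then a hard stop after about 14.4 mm, so the stopper is home. Now I'll push on to the last click: TCP y ≈ 121.6.

```bash
python3 - <<'E'
from h import *
arm.move_straight(P(0,0,.335),feed=.08)
arm.move_straight(P(0,.187,.335),feed=.2)
arm.move_straight(P(0,.187,.135),feed=.2)
arm.move_straight(P(0,.168,.135),feed=.06)
arm.move_straight(P(0,.126,.135),feed=.03)
y=.126
arm.hold(.1)
while y>.1195:
    y-=.0005; arm.move_straight(P(0,y,.135),feed=.02); 
    v=[]
    for _ in range(4): arm.hold(.03); v.append(f())
    print(py()[1],round(np.mean(v),2),end=' | ')
    if np.mean(v)>2: break
print(arm.current_time())
arm.move_straight(P(0,.15,.135),feed=.08)
arm.move_straight(P(0,.17,.30),feed=.2)
arm.hold(.1); print(arm.current_time())
c=snap('side','side7'); cv2.imwrite('pics/side7c.png',cv2.resize(c['image'][150:300,225:325],None,fx=4,fy=4)[:,:,::-1])
c=snap('top','top7');
E
```

```text
125.52 0.28 | 125.0 -0.25 | 124.49 -0.25 | 123.99 -0.08 | 123.49 0.2 | 123.0 -0.16 | 122.5 0.15 | 122.0 0.21 | 121.66 1.54 | 121.24 4.25 | 35.8917
37.4917
```

View pics/side7c.png

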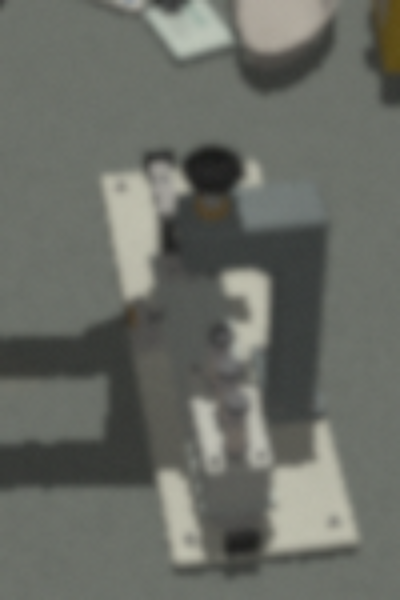

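The contact at 121.66 matches the last notch exactly. The picture shows the knob up at (212,165), with the tubes in front of the press at (215–240, 335–440), clear of the ram.

```bash
python3 -c "
from bench import arm, imaging, workorder, move_gripper
print(workorder.job_done())"
```

```text
the job is handed in; nothing more can be done
None
```

The job is handed in: contact forces indicate tube 3 clicked in under the press, its stopper was pressed home and the carrier was left in its last click position; the last picture shows the ram up and the arm kept clear of the loose items, but no verdict was returned.

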